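# Set the cast-sectioning jig's feed back one notch

## Task

The dental cast on the sawing jig has been fed one notch too far under the saw guide. With a fingertip, tip the ratchet pawl up and right over by its red knob so that it stays open by itself, push the three-spoke feed wheel backward (clockwise as you face it) by one notch, then tip the pawl over again so that it drops fully into that next notch and locks the wheel. Only push with the fingers: do not touch the saw table or the cast on it, and leave the things standing round the jig where they are.

Things in the scene. Friction and masses are not known exactly. Their poses are not given: they have to be found in the camera images.
- jig: Cast-sectioning jig, fixed: grey base plate 190 x 210 mm. Origin on the bench near the plate's middle; x points from its front (wheel side, front edge x = -85 mm) to its back, y to the jig's left as you face it, z up. Behind x = -36 mm: bearing plate (up to z = 137 mm at the pawl's tower), then the sliding saw table with the cast under a steel saw guide (top z = 125 mm).
- wheel_axle (a point): Centre of the ratchet disc on the feed wheel's axle, which lies along the jig's x axis: at x = -47, y = 0, z = 80 mm in the jig frame. The disc is 10 mm thick, 55 mm radius over the teeth; 12 teeth, so one notch = 30 deg = 0.524 rad. Spokes and balls turn in a plane 31 mm in front of it.
- feed_wheel (a joint): Feed wheel, rad. Grows as it turns backward: clockwise seen from the front, right side going down. Starts at -0.09 to -0.03, pawl in a notch. In the wanted notch the pawl can drop fully in only from about 0.25 to 0.50 (best 0.35 to 0.48). Stiff (0.14 N m, some 3 N at the balls), no spring, stays where left. With the pawl down it cannot go backward. Its pinion moves the saw table 8 mm a notch.
- wheel_ball (a point): Centre of the black ball (20 mm diameter) on the right-hand spoke of the wheel's three-spoke handle, 52 mm from the axle, at x = -78 mm in the jig frame. With the wheel at 0 this spoke stands 20 deg above level, to the right; pressing the ball straight down turns the wheel backward, one notch lowers it 27 mm. Two more such balls stand 120 and 240 deg round the wheel.
- pawl (a joint): Pawl, rad: 0 = down, nose in a notch; grows as it is lifted, to 1.2 (a stop), where it lies thrown back to the left. No spring, hardly any friction: it balances at about 0.77; above that it falls over to the left and stays open, below it falls back onto the wheel. Resting on top of a tooth it reads about 0.1.
- pawl_pivot (a point): Pawl's pivot, axis along the jig's x: at x = -47, y = +70, z = 126 mm in the jig frame, left of the top of the wheel. The steel pawl, 8 mm thick, 76 mm long, reaches from here to the right and hooks down into the teeth at the top of the wheel.
- pawl_knob (a point): Centre of the pawl's red knob, a cylinder of 13 mm diameter, 34 mm long along the jig's x axis (x = -59 to -93 mm), 55 mm from the pivot, free space round it. Pawl down: knob above and right of the pivot, at y = +38, z = 171 mm in the jig frame. Pushed level to the left it passes over the pivot, rising to z = 181 mm. Thrown back: y = +101, z = 172 mm; pushed level to the right it closes.
- saw_table: Aluminium table behind the wheel, 100 x 80 mm, top at z = 60 mm, that slides sideways when the wheel turns and carries the cast. Not to be touched. Origin at the middle of its underside.
- cast_tan: Tan plaster cast of a jaw, 54 x 58 x 34 mm, lying loose in the rim of the saw table. Not to be touched. Origin at the centre of its underside.
- cast_white: White plaster cast, 55 x 60 x 31 mm, standing loose beside the jig, at its left; a bystander. Origin at the centre of its underside.
- nail_brush: Purple brush, 30 x 85 x 55 mm, standing loose beside the jig, at its left; a bystander. Origin at the centre of its underside.
- plaster_lump: White plaster offcut, 30 x 40 x 22 mm, lying loose beside the jig, at its right; a bystander. Origin at the centre of its underside.

How it is judged:
On the way, in this order (a step that is already met when the one before it is completed fails the run):
1. the pawl is thrown back and stays open, the wheel not yet turned (value of joint pawl above 1 rad and value of joint feed_wheel below 0.2 rad), for 0.2 s.
2. with the pawl open, the wheel has been turned back so that the next notch lies under the pawl (value of joint pawl above 1 rad and value of joint feed_wheel between 0.2 and 0.56 rad), for 0.2 s.
At the end, for the whole second after the job is handed in: The pawl is down in the next notch (pawl below 0.06 rad, i.e. not resting on a tooth), the wheel is one notch back (0.2 to 0.56 rad) and at rest, and the cast still lies flat in the saw table's rim (value of joint pawl below 0.06 rad and value of joint feed_wheel between 0.2 and 0.56 rad and velocity of joint feed_wheel between -0.05 and 0.05 rad/s and z of cast_tan in the frame of saw_table below 0.014 m and angle between cast_tan's own z axis and vertical below 0.1 rad); the robot touches nothing.
It fails at once if the saw table or the cast on it is touched by the robot (contact force between any of the arm, the fingers and saw_table above 1 N or contact force between any of the arm, the fingers and cast_tan above 1 N).
It fails at once if the cast is lifted out of the table's rim (z of cast_tan in the frame of saw_table above 0.02 m).
It fails at once if a thing standing round the jig is shifted by more than 20 mm or lifted (distance of any of cast_white, nail_brush, plaster_lump from where it was at the start of the episode above 0.02 m).
It also fails if it takes over 51 s, if anything falls off the work surface, if the arm or the gripper's body presses on something with over 40 N, if the wrist force passes 120 N, or if a joint passes its speed limit or range.

## Robot

A 6-joint arm with a two-finger parallel gripper is mounted at the origin on a cart in front of the work surface, level with it; the furniture and walls round the work are solid. World frame = base frame: x ahead of the robot, y to its left, z up, the work surface at z = 0. Lengths are in m, angles in rad, forces in N, time in s.
With the tool pointing down it reaches from about 0.4 to 0.825 m from the base axis. Payload 7 kg.
Tool frame: the origin (TCP) lies at the centre of the arm's flange, where the gripper is bolted on; the fingertips stand 178 mm ahead of it and the grasp point (between the pads) lies 159 mm ahead of it; x points along the fingers, y is the direction in which the jaws open and shut, and the axes are right-handed (so a half turn about x gives the same grasp; the last joint's range is limited). The gripper opens to 88 mm and grips with 3 to 60 N. Pads are 19 mm wide; open, the fingers measure 130 mm over their backs; the gripper's body (78 mm by 193 mm) begins 47 mm behind the grasp point.
Start: joints at [-0.871, 0.359, 0.012, 0, -1.224, -0.288], TCP at [0.27, -0.619, 0.405] pointing down, gripper open.
Joint ranges: [-3.07, 3.07], [-1.43, 2.12], [-1.02, 1.25], [-3.03, 1.67], [-3.05, -0], [-3.03, 3.03]. Speed limits (rad/s): [2.39, 2.39, 3.01, 3.14, 3.14, 3.14].

## Interface

Orientations are given as [roll, pitch, yaw] about the fixed x, y, z axes, in that order (R = Rz(yaw) Ry(pitch) Rx(roll)).
In Python, from station import status, viewer, arm gives the robot as it stands. The module is installed in compiled form; this text tells all that it offers.
- The arm moves only by the tool apply_moves, never from a script. Its argument "commands" is a list of rows, each an object of numbers: "dx", "dy", "dz": the shift along the world's x, y, z in mm; "spin": the turn about the world's z in degrees; "hand": the closure, from 0 (fully open) to 1 (shut). A call has exactly 5 rows; each row shifts and turns the commanded pose from where the row before left it; what a row does not reach is not made up. A row lasts 1/8 s, in which the tool goes at most 62.5 mm and 10.7 degrees, less where a joint would pass 70% of its speed; a pose out of reach is approached as far as the arm can. A call is refused whole if a number of a shift passes 62.5 or a number of a turn 10.7, either way. A call with a gripper value outside its range is refused whole. The fingers move at their own pace and stop on an object; "grip_force" is the grip in N (left out, the last holds). Time passes only in rows, so rows that do not move let the fingers close, or fill a call up. It gives the time, the measured TCP pose, the force and the opening at its end, in the units of the state.
- status.get_state(): the state, without advancing time (a new reading comes with each control period).
- viewer.grab_frame(name): name is "side" or "top" or "wrist"; returns the picture (420x560x3 uint8, red, green, blue); there is no depth.
- viewer.camera_info(name): a dict with "fx", "fy", "cx", "cy" (pixels), "eye" and "attitude" of the camera in the world; the wrist camera has in their place "T_tool_cam" (4x4, takes a point from camera to tool coordinates, whose origin is the TCP and whose axes are the tool frame's). Camera axes: x right, y up, looking along -z (the intrinsics and any distortion apply to the point x, -y, -z); pixel columns grow to the right and rows downward; lengths in m; the calibration is good to about 2 mm. A picture is of the moment at which its call begins: read the wrist's pose just before it. camera_info takes no time and is no camera call.
- arm.job_done(): hands the job in, once; it reports no verdict.
The state is a dict: "t": time; "q": joint angles; "qd": joint speeds; "joint_efforts": joint torques, N m; "eef_pos": TCP position; "ee_rot": TCP orientation; "force": force on the tool from outside, world axes, zero at the start; "moment": the same for the moment, N m; "width": finger opening in m.
Only numpy, scipy, OpenCV 4.12 (cv2) and the standard library are available. Lean on these libraries where they do the work, as an engineer would, in place of code of your own. Each camera call takes 0.05 s, during which the arm holds its last target.

## Working session

There is one attempt and no reset: what is moved stays moved. The work goes in short steps, Python scripts to look and compute and a tool call to move; the robot and the scene stay as the last step left them, time stands still between calls to the robot, and variables do not carry over. Pictures are saved under pics/ and viewed, and the job is handed in when it is done.

Besides the shell and the picture viewer there is one more tool, called as name(argument=value, ...), one argument or row to a line, values as JSON. apply_moves: Moves the arm, as the interface text tells. Its arguments: {"type":"object","properties":{"commands":{"type":"array","items":{"type":"object","properties":{"dx":{"type":"number"},"dy":{"type":"number"},"dz":{"type":"number"},"spin":{"type":"number"},"hand":{"type":"number"}}}},"grip_force":{"type":"number"}},"required":["commands"]}

```bash
mkdir -p pics; python3 - <<'E'
from station import status, viewer
import cv2
s=status.get_state(); print(s)
for n in ["side","top","wrist"]:
    print(n,viewer.camera_info(n))
for n in ["side","top"]:
    cv2.imwrite(f"pics/{n}0.png",viewer.grab_frame(n)[:,:,::-1])
E
```

```text
{'t': 0.0, 'q': array([-8.70906482e-01,  3.59394303e-01,  1.10756382e-02, -3.20070399e-04,
       -1.22408090e+00, -2.88112745e-01]), 'qd': array([ 8.21895972e-05,  8.46622051e-04,  6.97374929e-04,  1.28502248e-03,
        2.81094541e-04, -7.49032139e-04]), 'joint_efforts': array([-1.62929398e-03, -5.82717812e+01,  2.93046552e+01,  6.99687481e+00,
        6.84214581e-03, -1.89465595e-04]), 'eef_pos': array([ 0.27009355, -0.618409  ,  0.40373036]), 'ee_rot': array([1.67341647, 1.56916509, 2.08508457]), 'force': array([-1.1674096 ,  0.64725644,  0.06451081]), 'moment': array([0.04910542, 0.02227078, 0.01164621]), 'width': 0.08752826882537286}
side {'fx': 446.51589260737893, 'fy': 446.51589260737893, 'cx': 278.5999866399216, 'cy': 208.0165942573063, 'eye': array([ 0.55309987, -0.89104827,  0.5625772 ]), 'attitude': array([1.13295829, 0.01157657, 0.00491156])}
top {'fx': 380.924786090505, 'fy': 380.924786090505, 'cx': 281.77804035496, 'cy': 216.39803730014685, 'eye': array([0.44017158, 0.02381811, 0.98933876]), 'attitude': array([ 0.09242096,  0.02938936, -1.5769139 ])}
wrist {'fx': 375.332796008288, 'fy': 375.332796008288, 'cx': 283.59572694947246, 'cy': 214.21411320407614, 'T_tool_cam': array([[ 5.82158320e-04,  3.10085663e-01, -9.50708443e-01,
         2.01833346e-02],
       [ 9.99998653e-01,  1.27867364e-03,  1.02939645e-03,
         6.09070480e-04],
       [ 1.53484691e-03, -9.50707761e-01, -3.10084500e-01,
        -8.47408137e-02],
       [ 0.00000000e+00,  0.00000000e+00,  0.00000000e+00,
         1.00000000e+00]])}
```

View pics/side0.png

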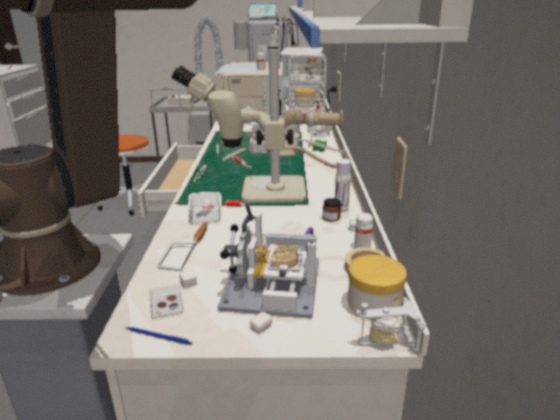

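View pics/top0.png

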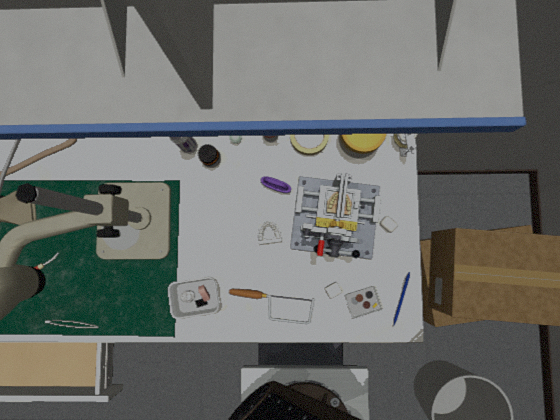

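```bash
python3 - <<'E'
import cv2
a=cv2.imread("pics/top0.png")[160:280,240:410]; cv2.imwrite("pics/topc.png",cv2.resize(a,None,fx=4.5,fy=4.5,interpolation=cv2.INTER_CUBIC))
a=cv2.imread("pics/side0.png")[190:340,200:350]; cv2.imwrite("pics/sidec.png",cv2.resize(a,None,fx=4,fy=4,interpolation=cv2.INTER_CUBIC))
E
```

```text
(no output)
```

View pics/topc.png

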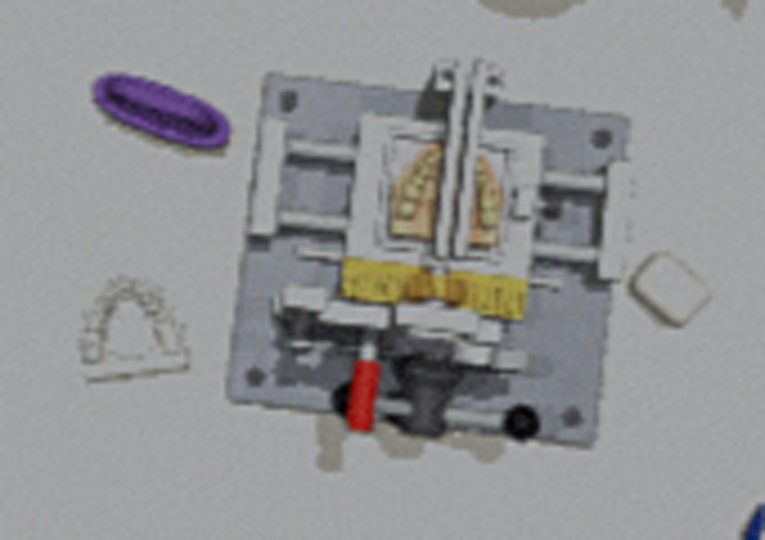

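View pics/sidec.png

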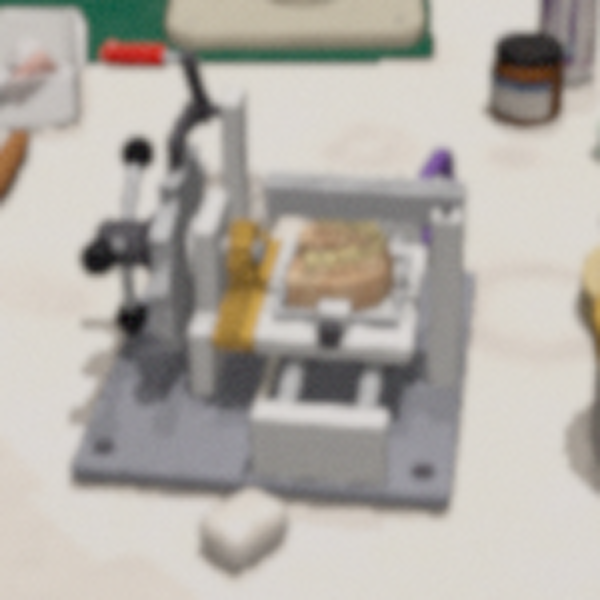

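```bash
cat > h.py <<'E'
import numpy as np
from scipy.spatial.transform import Rotation as R
def proj(P,ci,st=None):
    P=np.atleast_2d(P)
    if 'eye' in ci: Rc=R.from_euler('xyz',ci['attitude']).as_matrix(); e=ci['eye']
    else:
        T=np.eye(4);T[:3,:3]=R.from_euler('xyz',st['ee_rot']).as_matrix();T[:3,3]=st['eef_pos'];T=T@ci['T_tool_cam'];Rc=T[:3,:3];e=T[:3,3]
    c=(P-e)@Rc
    return np.c_[ci['cx']+ci['fx']*c[:,0]/-c[:,2], ci['cy']+ci['fy']*-c[:,1]/-c[:,2]]
def jw(p,pose):
    p=np.atleast_2d(p)/1000.; x,y,a=pose; c,s=np.cos(a),np.sin(a)
    return np.c_[x+c*p[:,0]-s*p[:,1], y+s*p[:,0]+c*p[:,1], p[:,2]]
E
python3 - <<'E'
from h import *
from station import viewer
from scipy.optimize import least_squares
ct,cs=viewer.camera_info('top'),viewer.camera_info('side')
h=10
w=-0.06; an=np.radians(20)-w
ball=[-78,-52*np.cos(an),80+52*np.sin(an)]
J=np.array([[105,105,h],[105,-105,h],[-85,105,h],[-85,-105,h],[-93,38,171],[-59,38,171],ball])
T=np.array([[268,72],[630,117],[228,402],[595,447],[358,430],[370,360],[522,421]])/4.5+[240,160]
S=np.array([[448,508],[75,480],[103,52],[162,53],[98,258]])/4+[200,190]
Js=J[[1,3,4,5,6]].copy();Js[:2,2]=0
f=lambda p:np.r_[(proj(jw(J,p),ct)-T).ravel(),(proj(jw(Js,p),cs)-S).ravel()]
r=least_squares(f,[.55,-.1,0],loss='soft_l1')
print(r.x,np.degrees(r.x[2])); print(f(r.x).reshape(-1,2).round(1))
for n,p in dict(knob=[-76,38,171],knobopen=[-76,101,172],ball=ball,pivot=[-47,70,126]).items(): print(n,jw(p,r.x))
E
```

```text
[ 0.51849657 -0.08334245 -0.13254589] -7.594319941265998
[[-0.7  0. ]
 [-0.4 -0.4]
 [-0.9 -0.7]
 [-0.3 -0.3]
 [ 0.4  0.1]
 [-0.5 -0.1]
 [-0.5  0.1]
 [ 0.5  3.1]
 [-1.9  2.4]
 [-0.6  1.2]
 [ 0.4  1.7]
 [-0.3 -0.3]]
knob [[ 0.4481852  -0.03563174  0.171     ]]
knobopen [[0.45651116 0.02681567 0.172     ]]
ball [[ 0.43487552 -0.12032526  0.10068313]]
pivot [[ 0.48115989 -0.00774501  0.126     ]]
```

```bash
cat > n.py <<'E'
from h import *
from station import status
s=status.get_state()
M=R.from_euler('xyz',s['ee_rot']).as_matrix()
POSE=[0.5185,-0.0833,-0.1325]
def jtip():
    tip=s['eef_pos']+M[:,0]*.178; c,sn=np.cos(POSE[2]),np.sin(POSE[2]); d=tip-[POSE[0],POSE[1],0]
    return np.array([c*d[0]+sn*d[1],-sn*d[0]+c*d[1],d[2]])*1000
def to(p): return ((jw(p,POSE)[0]-(s['eef_pos']+M[:,0]*.178))*1000).round(1)
print('t',round(s['t'],2),'tip jig',jtip().round(1),'F',s['force'].round(1),'w',round(s['width'],4),'x',M[:,0].round(3),'y',M[:,1].round(3))
y=np.degrees(np.arctan2(M[1,1],M[0,1])); print('tool y heading',y,'want',np.degrees(POSE[2])+90,'or -180')
E
python3 - <<'E'
from n import *
print(to([-80,-20,230]),to([-80,-20,163]))
E
```

```text
t 0.1 tip jig [-175.7 -563.   225.8] F [-0.6 -0.   0.1] w 0.0878 x [-0.001  0.001 -1.   ] y [-0.4    0.916  0.001]
tool y heading 113.58501119325753 want 82.40830921451659 or -180
[166.6 525.6   4.2] [166.6 525.6 -62.8]
```

apply_moves(
  commands=[
    {"dx":17,"dy":50,"dz":0,"spin":-6,"hand":1},
    {"dx":17,"dy":50,"dz":0,"spin":-6,"hand":1},
    {"dx":17,"dy":50,"dz":0,"spin":-6,"hand":1},
    {"dx":17,"dy":50,"dz":0,"spin":-6,"hand":1},
    {"dx":17,"dy":50,"dz":0,"spin":-6,"hand":1},
  ],
  grip_force=20,
)

```text
t: 0.72
eef_pos: [0.3553, -0.3669, 0.4044]
ee_rot: [2.502, 1.57, 2.386]
force: [1.7, -0.1, 0.3]
width: 0.043
```

apply_moves(
  commands=[
    {"dx":17,"dy":50,"dz":0,"spin":-1,"hand":1},
    {"dx":17,"dy":50,"dz":0,"hand":1},
    {"dx":17,"dy":50,"dz":0,"hand":1},
    {"dx":17,"dy":50,"dz":0,"hand":1},
    {"dx":0,"dy":0,"dz":0,"hand":1},
  ],
)

```text
invalid input at $.commands[1]: expected keys dx, dy, dz, spin, hand
```

```bash
python3 - <<'E'
from n import *
print(to([-80,-20,230]),to([-80,-20,163]))
from station import viewer
import cv2
cv2.imwrite("pics/w1.png",viewer.grab_frame('wrist')[:,:,::-1])
cv2.imwrite("pics/t1.png",cv2.resize(viewer.grab_frame('top')[140:300,230:430,::-1],None,fx=4,fy=4))
E
```

```text
t 0.72 tip jig [-124.3 -302.7  226.4] F [ 1.7 -0.1  0.3] w 0.043 x [-0.  0. -1.] y [0.115 0.993 0.   ]
tool y heading 83.38199132068239 want 82.40830921451659 or -180
[ 81.3 274.3   3.6] [ 81.3 274.3 -63.4]
```

View pics/w1.png

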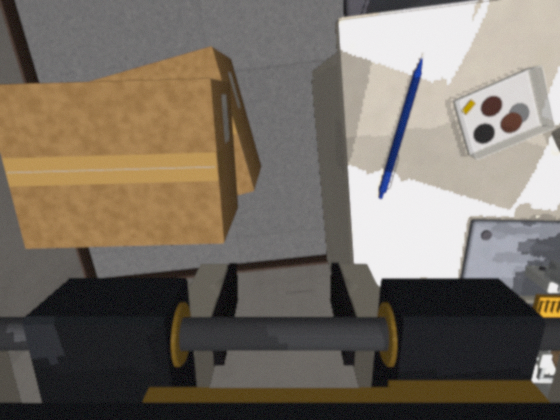

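View pics/t1.png

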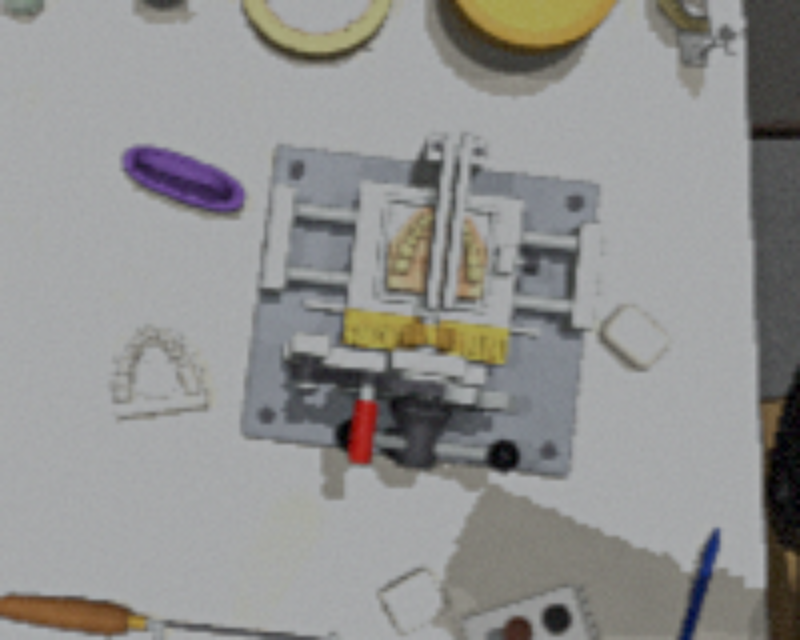

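apply_moves(
  commands=[
    {"dx":17,"dy":55,"dz":0,"spin":-1,"hand":1},
    {"dx":16,"dy":55,"dz":0,"spin":0,"hand":1},
    {"dx":16,"dy":55,"dz":0,"spin":0,"hand":1},
    {"dx":16,"dy":55,"dz":0,"spin":0,"hand":1},
    {"dx":16,"dy":54,"dz":0,"spin":0,"hand":1},
  ],
)

```text
t: 1.45
eef_pos: [0.4363, -0.0931, 0.4048]
ee_rot: [0.192, 1.57, 0.063]
force: [1.4, 0.1, 0.9]
width: 0.0007
```

```bash
python3 - <<'E'
from n import *
print(to([-80,-20,230]),to([-80,-20,163]))
from station import viewer
import cv2
cv2.imwrite("pics/w2.png",viewer.grab_frame('wrist')[:,:,::-1])
cv2.imwrite("pics/s2.png",cv2.resize(viewer.grab_frame('side')[130:330,180:380,::-1],None,fx=3,fy=3))
E
```

```text
t 1.45 tip jig [-80.1 -20.5 226.8] F [1.4 0.1 0.9] w 0.0007 x [ 0.  0. -1.] y [0.128 0.992 0.   ]
tool y heading 82.62231864182002 want 82.40830921451659 or -180
[0.2 0.5 3.2] [  0.2   0.5 -63.8]
```

View pics/w2.png

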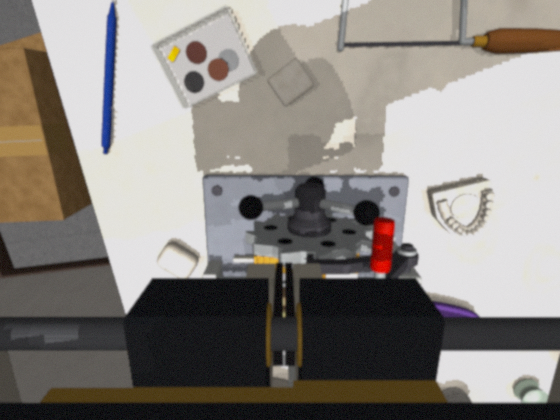

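View pics/s2.png

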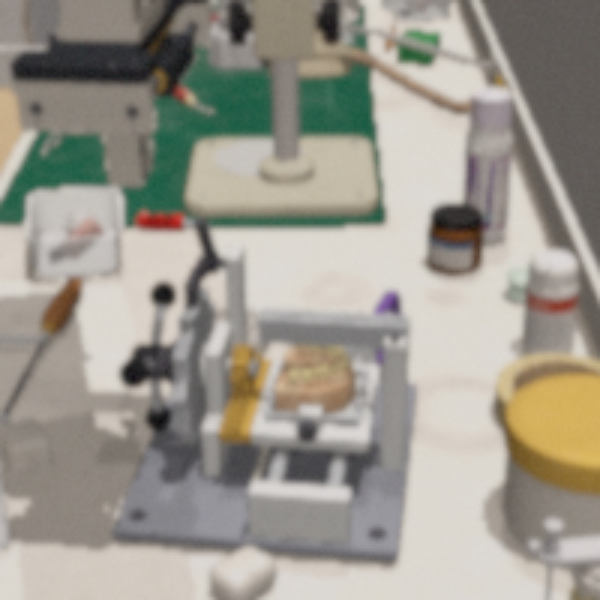

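```bash
python3 - <<'E'
from n import *
from station import viewer
c=viewer.camera_info('wrist')
for w in(-.09,-.03):
  an=np.radians(20)-w; print(proj(jw([-78,-52*np.cos(an),80+52*np.sin(an)],POSE),c,s))
print(proj(jw([[-93,38,171],[-59,38,171],[-85,105,10],[-85,-105,10]],POSE),c,s))
E
```

```text
t 1.55 tip jig [-79.3 -18.3 226.7] F [-0.8 -0.2 -0.5] w 0.0004 x [ 0.001  0.    -1.   ] y [0.124 0.992 0.001]
tool y heading 82.90179830390292 want 82.40830921451659 or -180
[[246.68532186 206.71866289]]
[[245.45571777 205.65602822]]
[[377.23381937 217.23458701]
 [372.65531469 268.52959631]
 [404.78760677 174.6213883 ]
 [197.76486308 173.21374323]]
```

apply_moves(
  commands=[
    {"dx":0,"dy":0,"dz":-22,"spin":-0.5,"hand":1},
    {"dx":0,"dy":0,"dz":-22,"spin":0,"hand":1},
    {"dx":0,"dy":0,"dz":-20,"spin":0,"hand":1},
    {"dx":0,"dy":0,"dz":0,"spin":0,"hand":1},
    {"dx":0,"dy":0,"dz":0,"spin":0,"hand":1},
  ],
)

```text
t: 2.17
eef_pos: [0.4364, -0.0949, 0.3413]
ee_rot: [-0.311, 1.57, -0.449]
force: [0.6, 0.3, 0.1]
width: 0.0006
```

```bash
python3 - <<'E'
from n import *
from station import viewer
import cv2
cv2.imwrite("pics/w3.png",viewer.grab_frame('wrist')[:,:,::-1])
cv2.imwrite("pics/s3.png",cv2.resize(viewer.grab_frame('side')[130:330,180:380,::-1],None,fx=3,fy=3))
E
```

```text
t 2.17 tip jig [-79.7 -22.4 163.3] F [0.6 0.3 0.1] w 0.0006 x [ 0. -0. -1.] y [ 0.138  0.99  -0.   ]
tool y heading 82.09075065503241 want 82.40830921451659 or -180
```

View pics/w3.png

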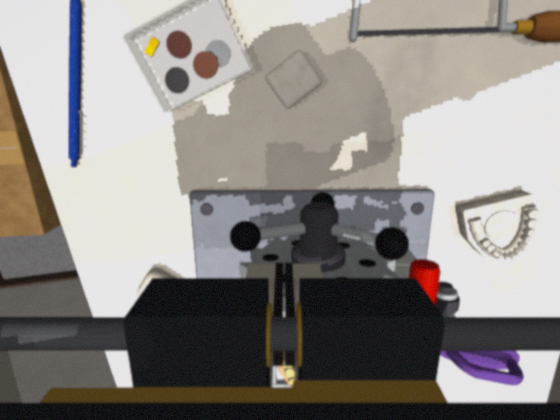

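View pics/s3.png

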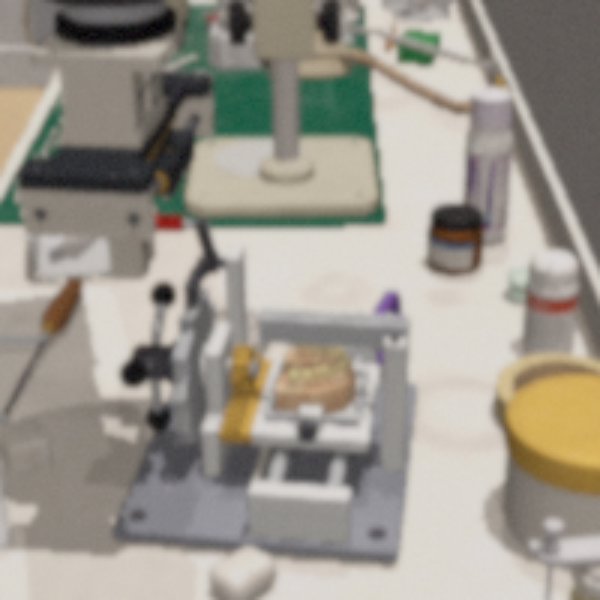

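apply_moves(
  commands=[
    {"dx":2,"dy":14,"dz":0,"spin":0,"hand":1},
    {"dx":2,"dy":12,"dz":0,"spin":0,"hand":1},
    {"dx":1,"dy":8,"dz":0,"spin":0,"hand":1},
    {"dx":1,"dy":8,"dz":0,"spin":0,"hand":1},
    {"dx":1,"dy":8,"dz":0,"spin":0,"hand":1},
  ],
)

```text
t: 2.9
eef_pos: [0.4432, -0.044, 0.3407]
ee_rot: [-1.874, 1.571, -2.012]
force: [-0.3, -1.4, 0.0]
width: 0.0006
```

```bash
python3 - <<'E'
from n import *
from station import viewer
import cv2
cv2.imwrite("pics/w4.png",viewer.grab_frame('wrist')[:,:,::-1])
E
```

```text
t 2.9 tip jig [-79.9  29.  162.7] F [-0.3 -1.4  0. ] w 0.0006 x [-0. -0. -1.] y [ 0.137  0.991 -0.   ]
tool y heading 82.10758925597786 want 82.40830921451659 or -180
```

View pics/w4.png

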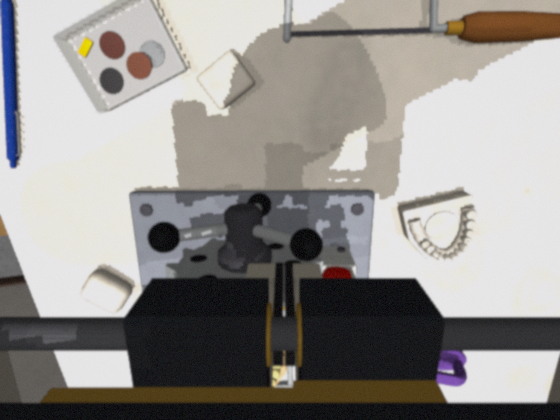

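apply_moves(
  commands=[
    {"dx":1,"dy":8,"dz":0,"spin":0,"hand":1},
    {"dx":1,"dy":8,"dz":0,"spin":0,"hand":1},
    {"dx":1,"dy":8,"dz":0,"spin":0,"hand":1},
    {"dx":1,"dy":8,"dz":0,"spin":0,"hand":1},
    {"dx":1,"dy":4,"dz":0,"spin":0,"hand":1},
  ],
)

```text
t: 3.58
eef_pos: [0.4482, -0.008, 0.3406]
ee_rot: [1.809, 1.571, 1.671]
force: [0.5, 0.3, -0.4]
width: 0.0007
```

```bash
python3 - <<'E'
from n import *
from station import viewer
import cv2
cv2.imwrite("pics/w5.png",viewer.grab_frame('wrist')[:,:,::-1])
cv2.imwrite("pics/s5.png",cv2.resize(viewer.grab_frame('side')[130:330,180:380,::-1],None,fx=3,fy=3))
E
```

```text
t 3.58 tip jig [-79.6  65.4 162.6] F [ 0.5  0.3 -0.4] w 0.0007 x [-0.  0. -1.] y [0.137 0.991 0.   ]
tool y heading 82.12004411821184 want 82.40830921451659 or -180
```

View pics/w5.png

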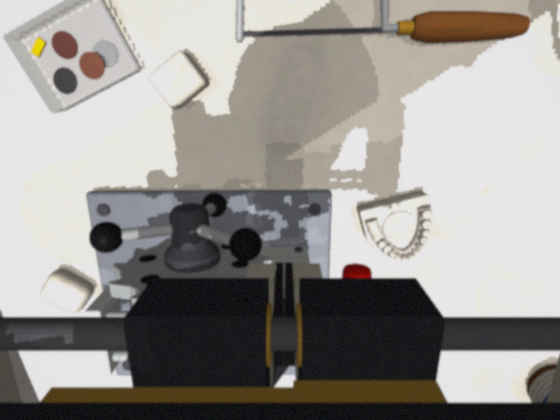

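View pics/s5.png

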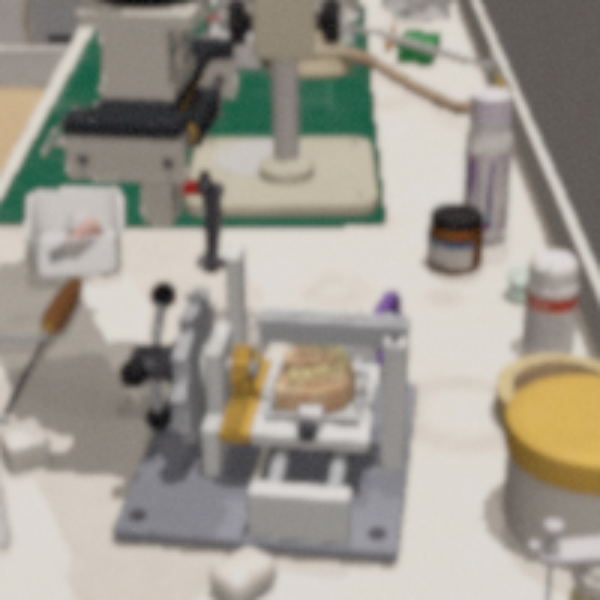

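apply_moves(
  commands=[
    {"dx":-2,"dy":-12,"dz":10,"spin":0,"hand":1},
    {"dx":-5,"dy":-30,"dz":25,"spin":0,"hand":1},
    {"dx":-6,"dy":-45,"dz":30,"spin":0,"hand":1},
    {"dx":-5,"dy":-40,"dz":0,"spin":0,"hand":1},
    {"dx":0,"dy":0,"dz":0,"spin":0,"hand":1},
  ],
)

```text
t: 4.3
eef_pos: [0.4292, -0.1381, 0.4066]
ee_rot: [0.09, 1.57, -0.052]
force: [-0.2, 0.9, 1.1]
width: 0.0005
```

```bash
python3 - <<'E'
from n import *
from station import viewer
import cv2
print(s['q'].round(3),to([-82,-53,180]),to([-82,-53,125]))
cv2.imwrite("pics/w6.png",viewer.grab_frame('wrist')[:,:,::-1])
cv2.imwrite("pics/s6.png",cv2.resize(viewer.grab_frame('side')[130:330,180:380,::-1],None,fx=3,fy=3))
E
```

```text
t 4.3 tip jig [-81.1 -66.1 228.6] F [-0.2  0.9  1.1] w 0.0005 x [ 0.001 -0.    -1.   ] y [0.141 0.99  0.   ]
tool y heading 81.88026756133257 want 82.40830921451659 or -180
[ 0.128 -0.022 -0.453  0.    -1.139 -1.841] [  0.8  13.1 -48.6] [   0.8   13.1 -103.6]
```

View pics/w6.png

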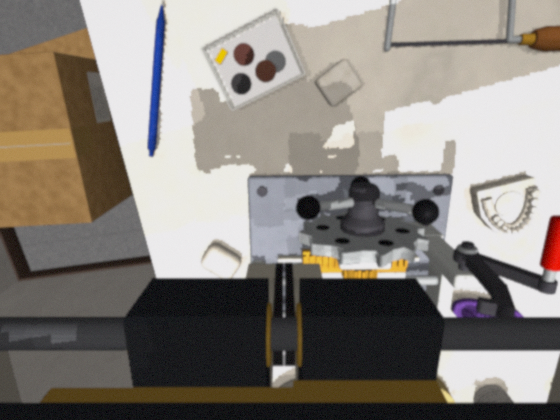

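View pics/s6.png

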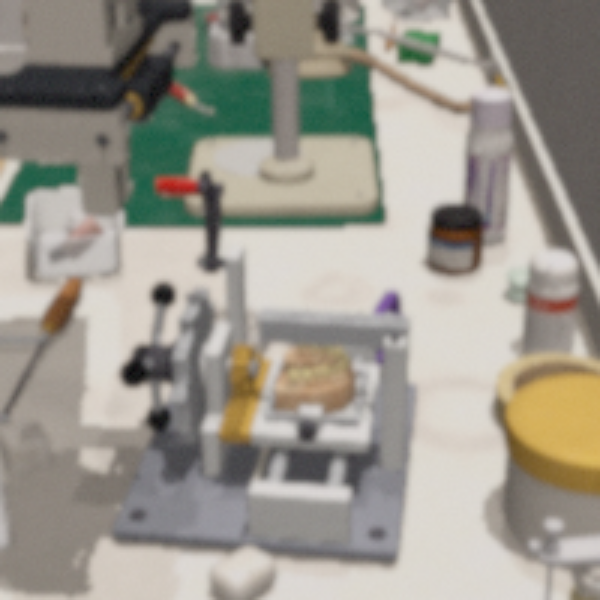

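apply_moves(
  commands=[
    {"dx":0,"dy":2,"dz":0,"spin":10,"hand":1},
    {"dx":0,"dy":2,"dz":0,"spin":10,"hand":1},
    {"dx":0,"dy":2,"dz":0,"spin":10,"hand":1},
    {"dx":0,"dy":2,"dz":0,"spin":10,"hand":1},
    {"dx":0,"dy":2,"dz":0,"spin":10,"hand":1},
  ],
)

```text
t: 5.03
eef_pos: [0.4302, -0.1248, 0.4057]
ee_rot: [2.436, 1.57, -3.105]
force: [-0.1, -0.2, -0.3]
width: 0.0005
```

apply_moves(
  commands=[
    {"dx":0,"dy":0,"dz":-12,"spin":10,"hand":1},
    {"dx":0,"dy":0,"dz":-12,"spin":10,"hand":1},
    {"dx":0,"dy":0,"dz":-12,"spin":10,"hand":1},
    {"dx":0,"dy":0,"dz":-12,"spin":10,"hand":1},
    {"dx":0,"dy":0,"dz":0,"spin":0,"hand":1},
  ],
)

```text
t: 5.65
eef_pos: [0.4299, -0.125, 0.357]
ee_rot: [1.779, 1.569, -3.072]
force: [0.4, -0.2, -1.5]
width: 0.0004
```

```bash
python3 - <<'E'
from n import *
from station import viewer
import cv2
print(s['q'].round(3),to([-82,-53,125]))
f=viewer.grab_frame('wrist')[:,:,::-1]
cv2.imwrite("pics/w7.png",f)
cv2.imwrite("pics/t7.png",cv2.resize(viewer.grab_frame('top')[140:300,230:430,::-1],None,fx=4,fy=4))
E
```

```text
t 5.65 tip jig [-82.6 -53.1 179. ] F [ 0.4 -0.2 -1.5] w 0.0004 x [-0.002 -0.    -1.   ] y [-0.99   0.138  0.002]
tool y heading 172.0902407497242 want 82.40830921451659 or -180
[ 0.16   0.017 -0.535 -0.    -1.02  -0.298] [  0.6  -0.  -54. ]
```

View pics/w7.png

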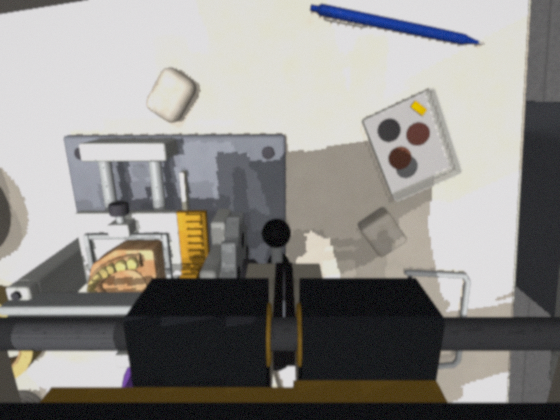

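View pics/t7.png

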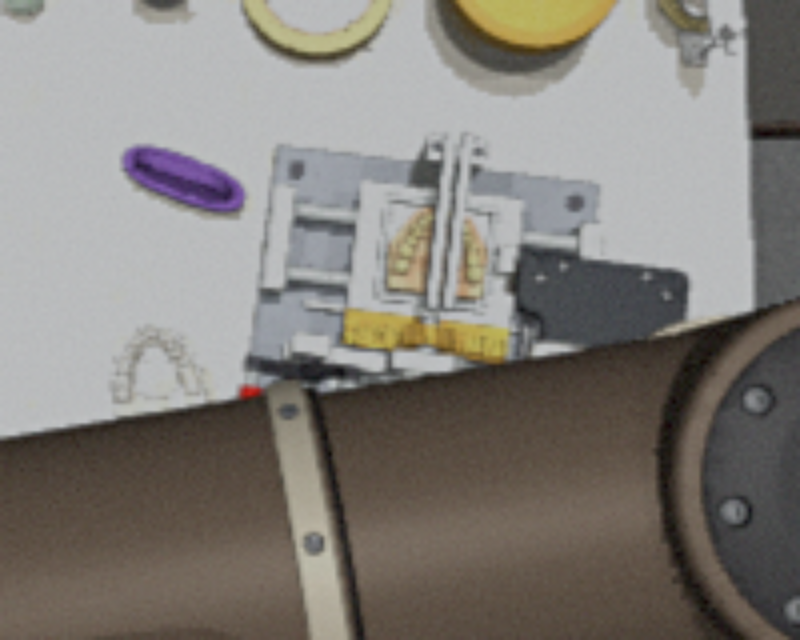

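apply_moves(
  commands=[
    {"dx":0,"dy":0,"dz":-20,"spin":0,"hand":1},
    {"dx":0,"dy":0,"dz":-20,"spin":0,"hand":1},
    {"dx":0,"dy":0,"dz":-18,"spin":0,"hand":1},
    {"dx":0,"dy":0,"dz":0,"spin":0,"hand":1},
    {"dx":0,"dy":0,"dz":0,"spin":0,"hand":1},
  ],
)

```text
t: 6.38
eef_pos: [0.4306, -0.1255, 0.3006]
ee_rot: [-1.535, 1.57, -0.103]
force: [-0.7, 0.2, 0.2]
width: 0.0004
```

```bash
python3 - <<'E'
from n import *
from station import viewer
import cv2
print(to([-82,-53,87]))
f=viewer.grab_frame('wrist')[:,:,::-1]
cv2.imwrite("pics/w8.png",f)
cv2.imwrite("pics/s8.png",cv2.resize(viewer.grab_frame('side')[130:330,180:380,::-1],None,fx=3,fy=3))
E
```

```text
t 6.38 tip jig [-81.3 -53.4 122.6] F [-0.7  0.2  0.2] w 0.0004 x [ 0.001 -0.    -1.   ] y [-0.99   0.138 -0.001]
tool y heading 172.03973352261372 want 82.40830921451659 or -180
[ -0.6   0.5 -35.6]
```

View pics/w8.png

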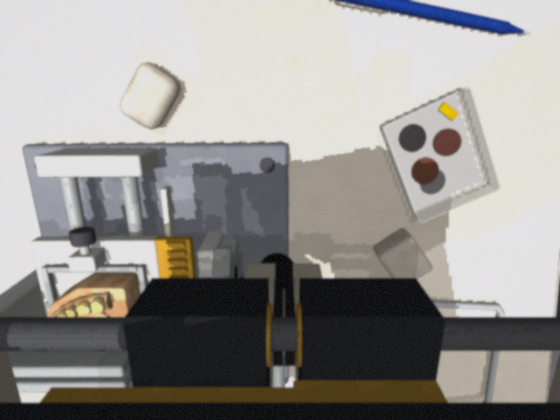

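View pics/s8.png

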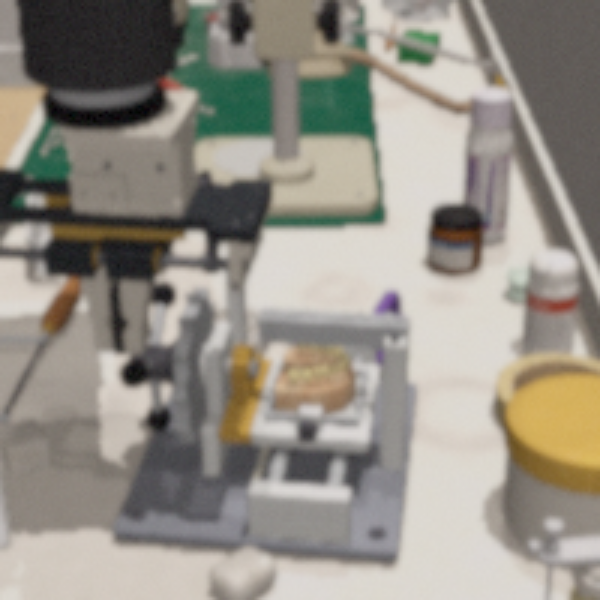

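apply_moves(
  commands=[
    {"dx":0,"dy":0,"dz":-9,"spin":0,"hand":1},
    {"dx":0,"dy":0,"dz":-7,"spin":0,"hand":1},
    {"dx":0,"dy":0,"dz":-6,"spin":0,"hand":1},
    {"dx":0,"dy":0,"dz":-6,"spin":0,"hand":1},
    {"dx":0,"dy":0,"dz":-4,"spin":0,"hand":1},
  ],
)

```text
t: 7.1
eef_pos: [0.43, -0.1256, 0.2672]
ee_rot: [1.821, 1.57, -3.03]
force: [-1.2, -1.2, 3.5]
width: 0.0003
```

```bash
python3 - <<'E'
from n import *
from station import viewer
import cv2
print(to([-82,-53,87]))
cv2.imwrite("pics/w9.png",viewer.grab_frame('wrist')[:,:,::-1])
cv2.imwrite("pics/s9.png",cv2.resize(viewer.grab_frame('side')[130:330,180:380,::-1],None,fx=3,fy=3))
E
```

```text
t 7.1 tip jig [-82.2 -53.6  89.2] F [-1.2 -1.2  3.5] w 0.0003 x [-0.001 -0.    -1.   ] y [-0.99   0.138  0.001]
tool y heading 172.08917472638922 want 82.40830921451659 or -180
[ 0.3  0.6 -2.2]
```

View pics/w9.png

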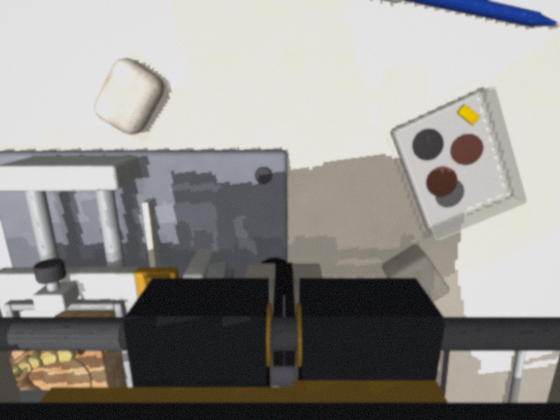

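View pics/s9.png

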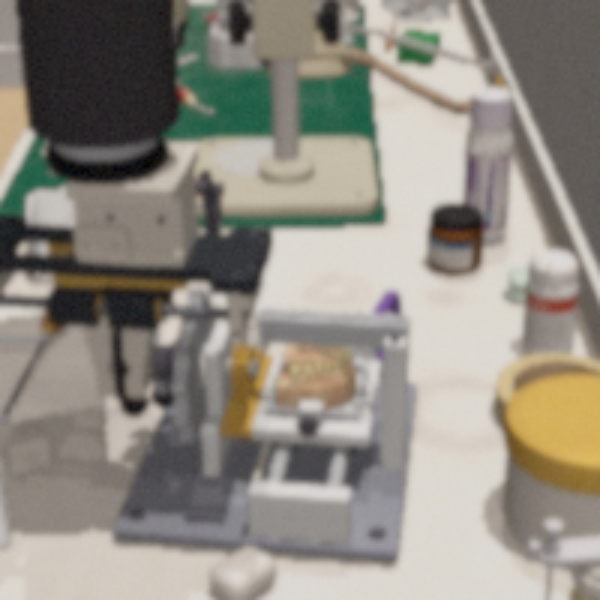

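apply_moves(
  commands=[
    {"dx":0,"dy":0,"dz":-2,"spin":0,"hand":1},
    {"dx":0,"dy":0,"dz":0,"spin":0,"hand":1},
    {"dx":0,"dy":0,"dz":0,"spin":0,"hand":1},
    {"dx":0,"dy":0,"dz":0,"spin":0,"hand":1},
    {"dx":0,"dy":0,"dz":0,"spin":0,"hand":1},
  ],
)

```text
t: 7.82
eef_pos: [0.4302, -0.1255, 0.2657]
ee_rot: [-0.406, 1.571, 1.026]
force: [-0.4, -0.1, 0.5]
width: 0.0005
```

```bash
python3 - <<'E'
from n import *
E
```

```text
t 7.83 tip jig [-82.  -53.5  87.7] F [-0.4 -0.1  0.5] w 0.0005 x [ 0.  0. -1.] y [-0.99   0.138 -0.   ]
tool y heading 172.09385736004512 want 82.40830921451659 or -180
```

apply_moves(
  commands=[
    {"dx":0,"dy":0,"dz":10,"spin":0,"hand":1},
    {"dx":0,"dy":0,"dz":30,"spin":0,"hand":1},
    {"dx":0,"dy":0,"dz":40,"spin":0,"hand":1},
    {"dx":0,"dy":0,"dz":40,"spin":0,"hand":1},
    {"dx":0,"dy":0,"dz":30,"spin":0,"hand":1},
  ],
)

```text
t: 8.45
eef_pos: [0.4301, -0.1256, 0.4184]
ee_rot: [-1.383, 1.568, 0.05]
force: [0.6, 0.0, -0.2]
width: 0.0
```

apply_moves(
  commands=[
    {"dx":0,"dy":-10,"dz":0,"spin":-10,"hand":1},
    {"dx":0,"dy":0,"dz":0,"spin":-10,"hand":1},
    {"dx":0,"dy":0,"dz":0,"spin":-10,"hand":1},
    {"dx":0,"dy":0,"dz":0,"spin":-10,"hand":1},
    {"dx":0,"dy":0,"dz":0,"spin":-10,"hand":1},
  ],
)

```text
t: 9.07
eef_pos: [0.43, -0.1356, 0.4165]
ee_rot: [-0.445, 1.57, 0.11]
force: [0.0, 1.1, 0.1]
width: 0.0005
```

apply_moves(
  commands=[
    {"dx":0,"dy":0,"dz":0,"spin":-10,"hand":1},
    {"dx":0,"dy":0,"dz":0,"spin":-10,"hand":1},
    {"dx":0,"dy":0,"dz":0,"spin":-10,"hand":1},
    {"dx":0,"dy":0,"dz":0,"spin":-10,"hand":1},
    {"dx":0,"dy":0,"dz":0,"spin":0,"hand":1},
  ],
)

```text
t: 9.7
eef_pos: [0.4301, -0.1356, 0.4163]
ee_rot: [0.221, 1.57, 0.084]
force: [-0.2, 0.4, -1.0]
width: 0.0003
```

```bash
python3 - <<'E'
from n import *
from station import viewer
import cv2
c=viewer.camera_info('wrist')
cv2.imwrite("pics/w10.png",viewer.grab_frame('wrist')[:,:,::-1])
cv2.imwrite("pics/s10.png",cv2.resize(viewer.grab_frame('side')[210:330,210:330,::-1],None,fx=5,fy=5,interpolation=cv2.INTER_CUBIC))
cs=viewer.camera_info('side')
for w in(.3,.35,.4,.45,.5):
  P=[]
  for k in range(3):
    an=np.radians(20+120*k)-w; P.append([-78,-52*np.cos(an),80+52*np.sin(an)])
  print(w,proj(jw(P,POSE),c,s).round(0).tolist(), ((proj(jw(P,POSE),cs)-[210,210])*5).round(0).tolist())
print(proj(jw([[-85,105,10],[-85,-105,10]],POSE),c,s))
E
```

```text
t 9.7 tip jig [-80.6 -63.5 238.3] F [-0.2  0.4 -1. ] w 0.0003 x [ 0.001  0.    -1.   ] y [0.136 0.991 0.   ]
tool y heading 82.1641068583877 want 82.40830921451659 or -180
0.3 [[297.0, 198.0], [404.0, 212.0], [372.0, 184.0]] [[71.0, 265.0], [111.0, 83.0], [120.0, 268.0]]
0.35 [[297.0, 197.0], [401.0, 212.0], [374.0, 184.0]] [[72.0, 271.0], [110.0, 82.0], [121.0, 263.0]]
0.4 [[296.0, 196.0], [399.0, 213.0], [377.0, 185.0]] [[72.0, 276.0], [108.0, 82.0], [122.0, 258.0]]
0.45 [[297.0, 195.0], [396.0, 213.0], [379.0, 185.0]] [[72.0, 281.0], [107.0, 83.0], [123.0, 252.0]]
0.5 [[297.0, 195.0], [393.0, 214.0], [382.0, 185.0]] [[73.0, 286.0], [106.0, 83.0], [124.0, 247.0]]
[[444.74526748 171.80405481]
 [243.5875088  172.97175615]]
```

View pics/w10.png

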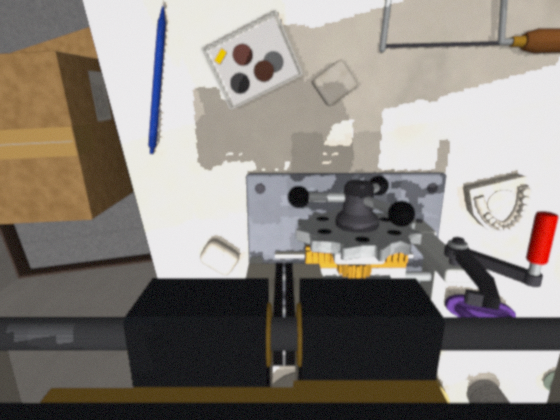

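View pics/s10.png

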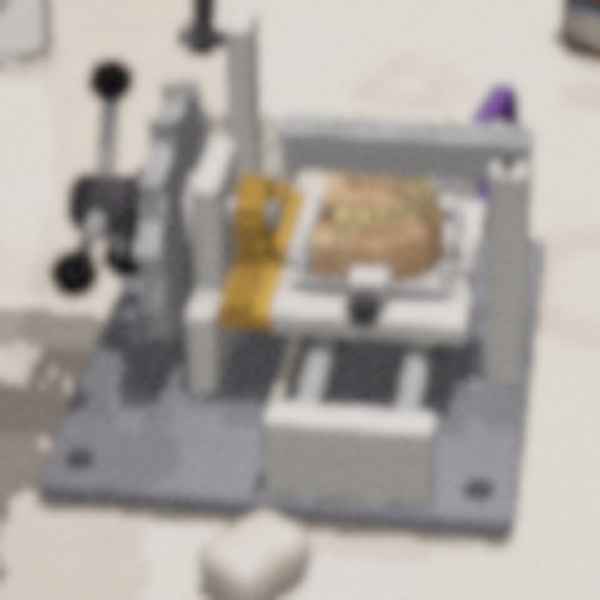

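apply_moves(
  commands=[
    {"dx":6,"dy":45,"dz":0,"spin":0,"hand":1},
    {"dx":6,"dy":45,"dz":0,"spin":0,"hand":1},
    {"dx":6,"dy":45,"dz":0,"spin":0,"hand":1},
    {"dx":6,"dy":45,"dz":0,"spin":0,"hand":1},
    {"dx":4,"dy":30,"dz":0,"spin":0,"hand":1},
  ],
)

```text
t: 10.42
eef_pos: [0.4582, 0.0763, 0.416]
ee_rot: [0.703, 1.57, 0.57]
force: [0.1, 0.1, -0.6]
width: 0.0002
```

apply_moves(
  commands=[
    {"dx":0,"dy":0,"dz":-20,"spin":0,"hand":1},
    {"dx":0,"dy":0,"dz":-25,"spin":0,"hand":1},
    {"dx":0,"dy":0,"dz":-20,"spin":0,"hand":1},
    {"dx":0,"dy":0,"dz":-10,"spin":0,"hand":1},
    {"dx":0,"dy":0,"dz":0,"spin":0,"hand":1},
  ],
)

```text
t: 11.05
eef_pos: [0.4582, 0.0744, 0.3405]
ee_rot: [-2.325, 1.57, -2.462]
force: [0.0, -0.5, 0.4]
width: 0.0004
```

```bash
python3 - <<'E'
from n import *
from station import viewer
import cv2
cv2.imwrite("pics/w11.png",viewer.grab_frame('wrist')[:,:,::-1])
E
```

```text
t 11.05 tip jig [-80.8 148.2 162.5] F [ 0.  -0.5  0.4] w 0.0004 x [-0.001 -0.001 -1.   ] y [ 0.136  0.991 -0.001]
tool y heading 82.1721148114792 want 82.40830921451659 or -180
```

View pics/w11.png

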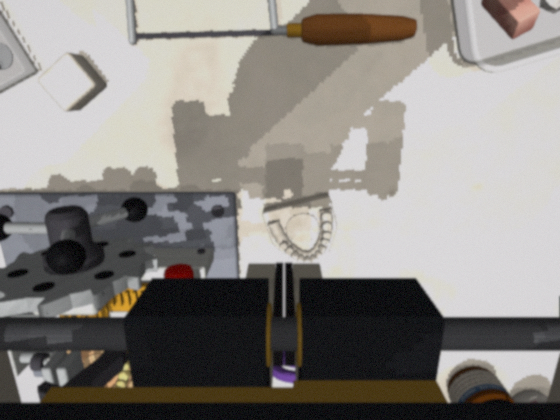

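apply_moves(
  commands=[
    {"dx":-2,"dy":-16,"dz":0,"spin":0,"hand":1},
    {"dx":-1,"dy":-8,"dz":0,"spin":0,"hand":1},
    {"dx":-1,"dy":-7,"dz":0,"spin":0,"hand":1},
    {"dx":-1,"dy":-6,"dz":0,"spin":0,"hand":1},
    {"dx":-1,"dy":-5,"dz":0,"spin":0,"hand":1},
  ],
)

```text
t: 11.72
eef_pos: [0.4521, 0.032, 0.3407]
ee_rot: [0.568, 1.571, 0.429]
force: [-0.0, 0.4, 0.5]
width: 0.0003
```

apply_moves(
  commands=[
    {"dx":-1,"dy":-4,"dz":0,"spin":0,"hand":1},
    {"dx":0,"dy":-3,"dz":0,"spin":0,"hand":1},
    {"dx":0,"dy":-3,"dz":0,"spin":0,"hand":1},
    {"dx":0,"dy":0,"dz":0,"spin":0,"hand":1},
    {"dx":0,"dy":0,"dz":0,"spin":0,"hand":1},
  ],
)

```text
t: 12.35
eef_pos: [0.4512, 0.0225, 0.3406]
ee_rot: [-3.112, 1.571, 3.033]
force: [0.2, -1.0, 0.7]
width: 0.0008
```

```bash
python3 - <<'E'
from n import *
from station import viewer
import cv2
cv2.imwrite("pics/w12.png",viewer.grab_frame('wrist')[:,:,::-1])
cv2.imwrite("pics/s12.png",cv2.resize(viewer.grab_frame('side')[130:330,180:380,::-1],None,fx=3,fy=3))
E
```

```text
t 12.35 tip jig [-80.7  96.  162.6] F [ 0.2 -1.   0.7] w 0.0008 x [-0.  0. -1.] y [ 0.138  0.99  -0.   ]
tool y heading 82.09261536785158 want 82.40830921451659 or -180
```

View pics/w12.png

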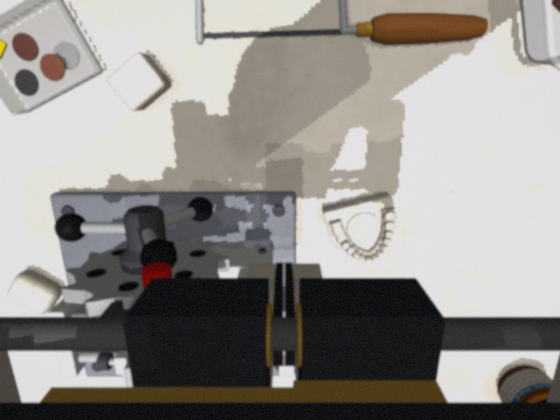

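View pics/s12.png

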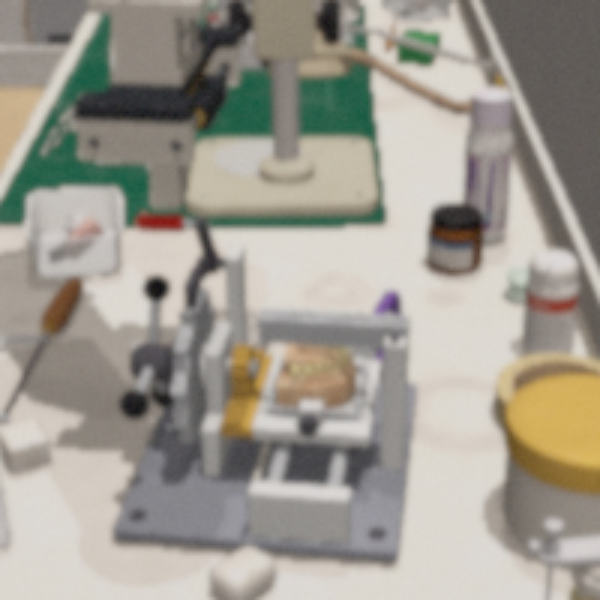

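apply_moves(
  commands=[
    {"dx":1,"dy":10,"dz":20,"spin":0,"hand":1},
    {"dx":0,"dy":0,"dz":40,"spin":0,"hand":1},
    {"dx":-5,"dy":-40,"dz":4,"spin":0,"hand":1},
    {"dx":-6,"dy":-45,"dz":0,"spin":0,"hand":1},
    {"dx":-5,"dy":-39,"dz":0,"spin":0,"hand":1},
  ],
)

```text
t: 13.08
eef_pos: [0.4358, -0.0926, 0.4049]
ee_rot: [0.406, 1.57, 0.269]
force: [0.2, 0.1, 0.7]
width: 0.0007
```

apply_moves(
  commands=[
    {"dx":0,"dy":0,"dz":0,"spin":0,"hand":1},
    {"dx":0,"dy":0,"dz":0,"spin":0,"hand":1},
    {"dx":0,"dy":0,"dz":0,"spin":0,"hand":1},
    {"dx":0,"dy":0,"dz":0,"spin":0,"hand":1},
    {"dx":0,"dy":0,"dz":0,"spin":0,"hand":1},
  ],
)

```text
t: 13.7
eef_pos: [0.4363, -0.0911, 0.4047]
ee_rot: [1.792, 1.571, 1.655]
force: [0.2, -0.2, 0.6]
width: 0.0003
```

```bash
python3 - <<'E'
from n import *
from station import viewer
import cv2
c=viewer.camera_info('wrist');cs=viewer.camera_info('side')
a=viewer.grab_frame('wrist')[:,:,::-1]; cv2.imwrite("pics/w13.png",a)
b=viewer.grab_frame('side')[:,:,::-1]; cv2.imwrite("pics/s13f.png",b)
o=cv2.imread("pics/side0.png")
f=lambda i:cv2.resize(i[190:290,210:290],None,fx=5,fy=5,interpolation=cv2.INTER_CUBIC)
cv2.imwrite("pics/s13.png",np.hstack([f(o),f(b)])[:, :800])
def knob(p):
  a0=np.arctan2(45,-32)  # y left positive; angle in (y,z)
  th=np.arctan2(45,32)   # from right
  r=55; t=th+p; return [[x,70-r*np.cos(t),126+r*np.sin(t)] for x in(-93,-59)]
for p in(0,.1,.2): print(p,proj(jw(knob(p),POSE),c,s).round(1).tolist(),proj(jw(knob(p),POSE),cs).round(1).tolist())
print(proj(jw([[-85,105,10],[-85,-105,10]],POSE),c,s))
E
```

```text
t 13.7 tip jig [-80.5 -18.6 226.7] F [ 0.2 -0.2  0.6] w 0.0003 x [-0.  0. -1.] y [0.137 0.991 0.   ]
tool y heading 82.14837713441686 want 82.40830921451659 or -180
0 [[377.6, 218.0], [373.7, 269.2]] [[225.2, 204.3], [240.9, 205.0]]
0.1 [[386.6, 219.6], [382.3, 271.3]] [[225.6, 202.1], [241.3, 202.8]]
0.2 [[396.1, 220.9], [391.3, 273.1]] [[226.1, 200.1], [241.7, 200.8]]
[[405.18647532 174.40617608]
 [198.26493784 175.65425609]]
```

View pics/w13.png

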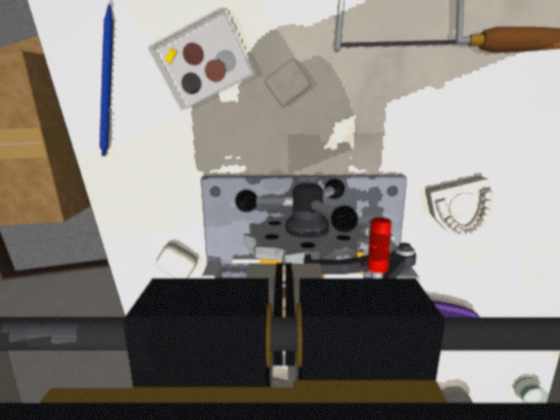

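View pics/s13.png

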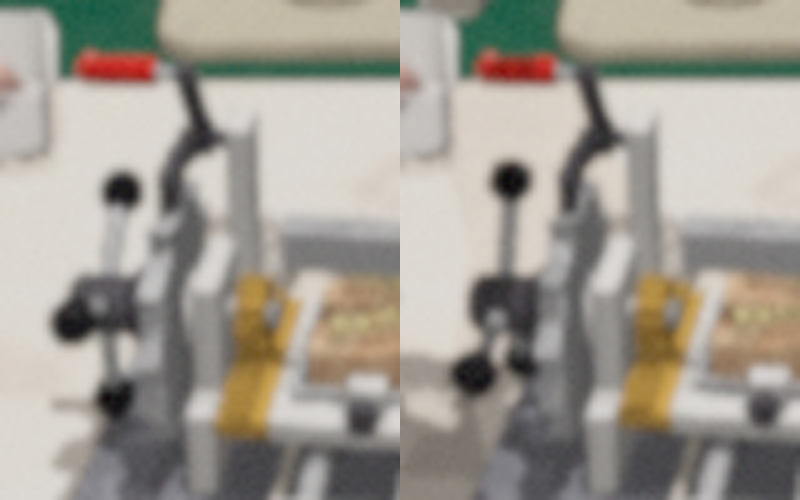

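```bash
python3 - <<'E'
from station import arm
print(arm.job_done())
E
```

```text
the job is handed in; nothing more can be done
None
```

I did all three steps with closed fingertips and handed the job in at about 14 s on the robot's clock, of the 51 s allowed.

- **Pawl opened:** I pushed the red knob to the left until the pawl fell over. After I withdrew, the pictures showed it staying open.
- **Wheel turned back:** I pressed the right-hand ball down with the tip to z ≈ 87.7 mm. The pictures put the wheel at about 0.38 rad (rough error ±0.03), inside the best range of 0.35 to 0.48.
- **Pawl closed:** I pushed the knob to the right until the pawl fell shut. In the last wrist and side pictures the knob is back where it was at the start, within about 1 pixel. If the pawl were resting on a tooth, the knob would be 2 pixels off in the side view and about 9 in the wrist view.

At hand-in the fingers stood clear, about 50 mm above the knob. The cast looked flat in the table rim, and the things round the jig looked unmoved; I judged both by eye, not by measurement. No check disagreed. One move call was refused because I left out the spin value, which had no effect on the scene.

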